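# Load the ink canisters and hold the spring valve open

### The arm

A 6-joint arm with a two-finger parallel gripper is mounted at the origin on the work surface. World frame = base frame: x ahead of the robot, y to its left, z up, the work surface at z = 0. Lengths are in m, angles in rad, forces in N, time in s.
With the tool pointing down it reaches from about 0.3 to 0.75 m from the base axis. Payload 8.5 kg.
Tool frame: the origin (TCP) lies on the centre line of the jaws, within the pads' length; the fingertips stand 17 mm ahead of it and the grasp point (between the pads) lies 2 mm behind it; z points along the fingers, y is the line along which they close (so a half turn about z gives the same grasp; the last joint's range is limited). The gripper opens to 85 mm and grips with 20 to 120 N. Pads are 22 mm wide; open, the fingers measure 114 mm over their backs; the gripper's body (76 mm by 85 mm) begins 54 mm behind the grasp point. The pads swing forward as they close: fully open they stand 13 mm farther back than shut.
Start: joints at [-1.449, 0.381, 1.297, -0, 1.464, -0.215], TCP at [0.182, -0.519, 0.248] pointing down, gripper open.
Joint ranges: [-3.11, 3.11], [-0.89, 2.33], [0.22, 2.48], [-1.42, 4.56], [0.17, 2.85], [-2.88, 2.88]. Speed limits (rad/s): [2.39, 2.39, 3.14, 3.14, 3.14, 3.14].

### API

Orientations are given as a unit quaternion [w, x, y, z].
In Python, from rig import observe, capture, calibration, finish_job gives the robot as it stands. The module is installed in compiled form; this text tells all that it offers.
- The arm moves only by the tool step_arm, never from a script. Its argument "increments" is a list that holds one entry, the list of rows, each a list of 7 numbers: the shift along the tool's x, y, z in mm, then the turn, a rotation vector about the tool's x, y, z in rad, then the finger opening in mm, from 0 to 85.4. In form: [[[dx, dy, dz, wx, wy, wz, jaw], ...]]. A call has 1 to 8 rows; each row shifts and turns the commanded pose from where the row before left it, along the tool's axes as they then stand; what a row does not reach is not made up. A row lasts 1/8 s, in which the tool goes at most 62.5 mm and 10.7 degrees, less where a joint would pass 70% of its speed; a pose out of reach is approached as far as the arm can. A call is refused whole if a number of a shift passes 62.5 or a number of a turn 0.188, either way. A call with a gripper value outside its range is refused whole. The fingers move at their own pace and stop on an object; "grip_force" is the grip in N (left out, the last holds). Time passes only in rows, so rows that do not move let the fingers close. It gives the time, the measured TCP pose, the force, the opening and the grip force at its end, in the units of the state.
- observe(): the state, without advancing time (a new reading comes with each control period).
- capture(name): name is "side" or "top" or "wrist"; returns the picture (480x640x3 uint8, red, green, blue); there is no depth.
- calibration(name): a dict with "mtx" (3x3 intrinsics, pixels), "origin" and "orientation" of the camera in the world. Camera axes: x right, y down, z forward; pixel columns grow to the right and rows downward; lengths in m; the calibration is good to about 2 mm. A picture is of the moment at which its call begins: read the wrist's pose just before it. calibration takes no time and is no camera call; for the wrist camera it gives the pose at the moment of the call.
- finish_job(): hands the job in; it is judged then, once.
The state is a dict: "t": time; "joints": joint angles; "joint_velocities": joint speeds; "tau": joint torques, N m; "ee_pos": TCP position; "eef_rot": TCP orientation; "ft_force": force on the tool from outside, world axes, zero at the start; "ft_torque": the same for the moment, N m; "grip_width": finger opening in m; "gripper_force": force on a finger pad.
Only numpy, scipy, OpenCV 4.12 (cv2) and the standard library are available. Lean on these libraries where they do the work, as an engineer would, in place of code of your own. Each camera call takes 0.05 s, during which the arm holds its last target. There are 200 camera calls.

### The job

Load both ink canisters into the mounts they fit: first stand the slim canister upright, fully home, in the plain rest cup and let go of it; then put the wide canister into the spring valve with its lugs through the slots, push it down against the spring and twist it a quarter turn clockwise (seen from above) to the stop. The valve springs back when released, so finish with the gripper still holding the wide canister pushed in and fully turned. Leave everything else on the desk where it stands.

Things in the scene. Friction and masses are not known exactly. Their poses are not given: they have to be found in the camera images.
- canister_wide: Wide ink canister, upright, about 0.3 kg: aluminium body 60 mm across, z = 28 to 72 mm, black wing grip on top (wide_wing); steel foot 34 mm across, z = 0 to 28, with two lugs along its +x and -x, in line with the wing: tips 24 mm from the axis, 8 mm wide, z = 8 to 14; groove along x under the foot, 10 mm wide, 8 deep. Same after half a turn. Origin: centre of the underside, z up
- wide_wing (a point): Grip point on the axis of the wide canister, 94 mm above its underside. The wing is an upright bar 44 mm long (along x), 14 mm thick (along y), from 72 to 106 mm above the underside: grip it from above across its thickness
- canister_slim: Slim ink canister, upright, about 0.2 kg, same materials: body 40 mm across, z = 28 to 72 mm; black wing grip on top, 36 mm long (x), 14 mm thick (y), z = 72 to 106, gripped from above at z = 94; plain round steel foot 26 mm across, z = 0 to 28, no lugs. Origin: centre of the underside, z up
- valve_mount: Spring valve, screwed to the desk: steel base plate 130 mm (along its x) by 90 mm, 10 thick, on it a round grey housing 76 mm across, top at z = 50 mm; small brass spout on its +y side. Origin: centre of the underside of the base plate, on the desk, z up. With the wide canister in it, pushed fully down, the canister's origin is at z = 27 mm here (36 mm when just resting on the plunger)
- valve_mouth (a point): Centre of the mouth, at the top of the valve's lip (z = 50 mm), axes of the valve. The steel lip is 7 mm thick, with a round hole 40 mm across and two slots out of it along +x and -x, 14 mm wide at the hole, wider outwards, ending 27 mm from the axis. The lugs pass down the slots; only with the lugs below the lip (2 mm, fully pushed down) can it turn, and the lip then keeps it down
- plunger (a joint): How far the spring plunger in the valve is pushed down, m: 0 up, 0.009 fully down (spring 4 N at 0, 10 N at 0.009). On it sits a round-topped brass key, 8 mm wide, 7 mm high, along the valve's x, that enters the groove under the wide canister
- valve (a joint): How far the key is turned clockwise seen from above, rad: 0 closed (key along the slots). It turns with the canister, up to 0.15 rad behind it (play in the groove); the stop is at a quarter turn of the canister. A spring turns it back when let go (about 0.3 N m at the stop)
- rest_cup: Plain rest cup, screwed to the desk: square steel base plate 80 mm wide, 12 mm thick, and a round grey cup 52 mm across outside, 31 mm inside, rim at z = 42 mm, inner floor at z = 12. The slim canister's foot goes in until its body rests on the rim, its origin then at z = 14 mm here. Origin: centre of the underside of the base plate, on the desk, z up
- figurine: Bystander: seated ceramic figurine, 50 mm across, 60 mm high; origin at the underside
- ink_jar: Bystander: ink jar, 42 mm across, 48 mm high; origin at the underside
- dish: Bystander: white ceramic dish, 90 mm across, 22 mm high; origin at the underside
- tape_roll: Bystander: roll of tape lying flat, 70 mm across, 18 mm high; origin at the underside
- brush: Bystander: brush lying on the desk; origin at its middle, on the desk
- ink_bottle: Bystander: amber ink bottle, 40 mm across, 60 mm high; origin at the underside
There are look-alikes about, which are no part of the job. Leave any orange look-alike of the canister_wide alone.

How it is judged:
By the outcome, as a careful person would: the job done as asked, in the order asked, and still so for the second after the job is handed in, while the arm keeps its last pose, push and grip.
It also fails if it takes over 64 s, if anything falls off the work surface, if the arm or the gripper's body presses on something with over 40 N, if the wrist force passes 120 N, or if a joint passes its speed limit or range.

## Working session

There is one attempt and no reset: what is moved stays moved. The work goes in short steps, Python scripts to look and compute and a tool call to move; the robot and the scene stay as the last step left them, time stands still between calls to the robot, and variables do not carry over. Pictures are saved under pics/ and viewed, at most 10 in all, crops included, and the job is handed in when it is done.

Besides the shell and the picture viewer there is one more tool, called after ">>>" as a command line: name --argument value ..., lists and objects as JSON in quotes. step_arm: Moves the arm, as the interface text tells. Its arguments: {"type":"object","properties":{"increments":{"type":"array"},"grip_force":{"type":"number"}},"required":["increments"]}

```bash
mkdir -p pics; python3 - <<'E'
from rig import *
import cv2
print(observe())
for n in("top","side"):
    im=capture(n);cv2.imwrite(f"pics/{n}0.png",im[:,:,::-1]);print(n,calibration(n))
E
```

```text
{'t': 0.0, 'joints': array([-1.44930203e+00,  3.81212887e-01,  1.29826018e+00,  1.55052593e-05,
        1.46359857e+00, -2.15295044e-01]), 'joint_velocities': array([ 0.00015878,  0.00046879,  0.00035636,  0.00044779,  0.00034438,
       -0.00011005]), 'tau': array([ 1.57267739e-03, -4.48461270e+01, -2.31276727e+01, -7.09573533e-05,
        4.84190983e-03,  1.59412485e-05]), 'ee_pos': array([ 0.18172314, -0.51882971,  0.24770289]), 'eef_rot': array([-7.38320563e-04,  9.85854961e-01,  1.67599072e-01,  4.23689210e-05]), 'ft_force': array([-0.79946113, -0.66937863,  0.96318412]), 'ft_torque': array([-0.01887273, -0.0325419 ,  0.01134922]), 'gripper_force': 0.0, 'grip_width': 0.08512048971841943}
top {'mtx': array([[462.56510339,   0.        , 322.04164526],
       [  0.        , 462.56510339, 240.87079834],
       [  0.        ,   0.        ,   1.        ]]), 'origin': array([ 0.38236511, -0.03071882,  0.95670332]), 'orientation': array([-0.07534568,  0.71228937, -0.69500134,  0.06276962])}
side {'mtx': array([[442.18838136,   0.        , 320.87684271],
       [  0.        , 442.18838136, 232.54377593],
       [  0.        ,   0.        ,   1.        ]]), 'origin': array([ 0.5082313 , -0.83607098,  0.74927063]), 'orientation': array([-0.42055456,  0.90681483, -0.02413069,  0.01544115])}
```

View pics/top0.png

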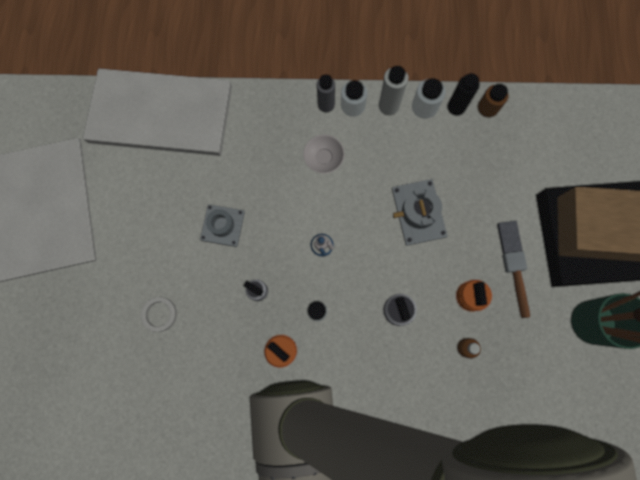

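View pics/side0.png

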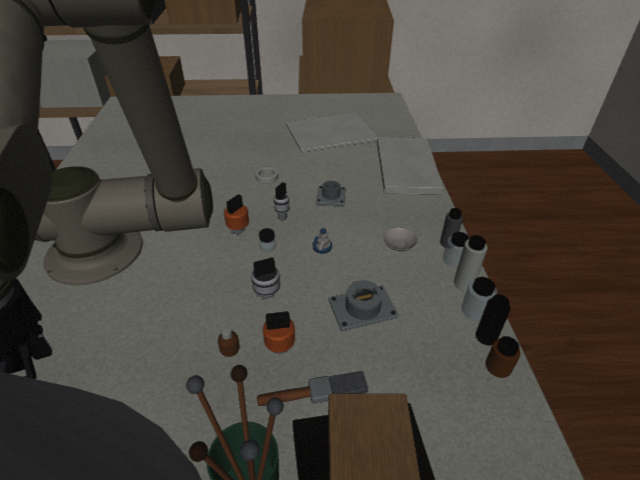

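Top picture: slim canister at about (255,289), wide (399,310), valve (419,210), cup (221,224). The orange look-alikes are at (475,295) and (281,350). Next I enlarge these for a first fix.

```bash
cat > h.py <<'E'
import numpy as np, cv2
from rig import *
from scipy.spatial.transform import Rotation as R
def rot(q): return R.from_quat(np.roll(q,-1))
def world(c,uv,z):
    d=rot(c["orientation"]).apply(np.linalg.inv(c["mtx"])@[uv[0],uv[1],1]); o=np.array(c["origin"])
    return o+d*(z-o[2])/d[2]
def pix(c,P):
    p=rot(c["orientation"]).inv().apply(np.atleast_2d(P)-c["origin"])@c["mtx"].T
    return p[:,:2]/p[:,2:]
def tile(im,ctr,w=80,h=60,s=5):
    x,y=int(ctr[0]-w//2),int(ctr[1]-h//2)
    return cv2.resize(im[y:y+h,x:x+w],None,fx=s,fy=s,interpolation=cv2.INTER_CUBIC)
E
python3 - <<'E'
from h import *
im=cv2.imread("pics/top0.png")
t=[tile(im,c) for c in((255,289),(399,310),(419,210),(221,224))]
cv2.imwrite("pics/t4.png",cv2.convertScaleAbs(np.vstack([np.hstack(t[:2]),np.hstack(t[2:])]),alpha=1.6))
c=calibration("top")
for n,uv,z in(("slim",(252,286),.106),("wide",(403,308),.106),("valve",(419,210),.05),("cup",(221,223),.042)):print(n,world(c,uv,z).round(3))
print(world(c,(281,350),.1),calibration("wrist"))
E
```

```text
slim [0.463 0.114 0.106]
wide [ 0.43  -0.164  0.106]
valve [ 0.63  -0.206  0.05 ]
cup [0.596 0.195 0.042]
[0.34935021 0.05571193 0.1       ] {'mtx': array([[400.94942692,   0.        , 327.53825018],
       [  0.        , 400.94942692, 232.32100936],
       [  0.        ,   0.        ,   1.        ]]), 'origin': array([ 0.25935699, -0.4914907 ,  0.37237998]), 'orientation': array([ 0.13259273,  0.80469586, -0.5707603 , -0.0954799 ])}
```

View pics/t4.png

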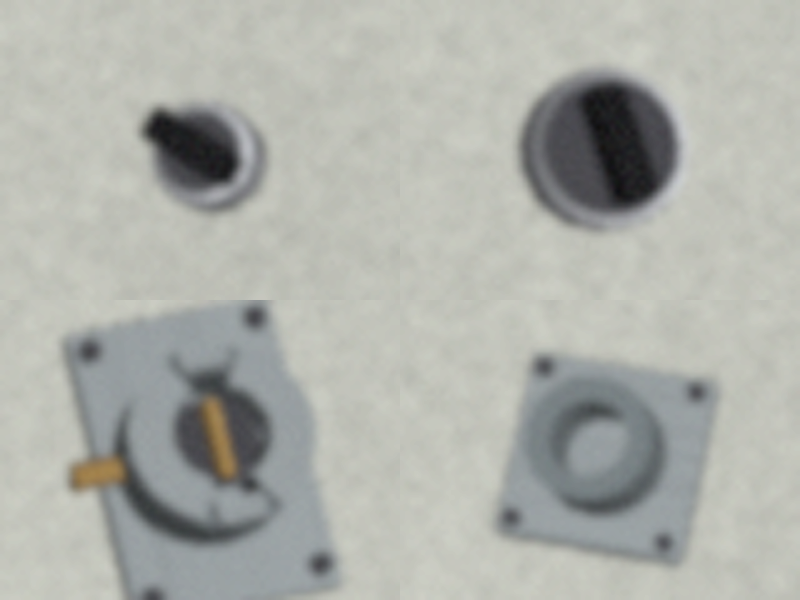

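```bash
cat >> h.py <<'E'
def tp(ctr,t,s=5,w=80,h=60): return np.array([int(ctr[0]-w//2),int(ctr[1]-h//2)])+(np.array(t)+.5)/s-.5
E
python3 - <<'E'
from h import *
c=calibration("top")
print("nadir",pix(c,[*c["origin"][:2],0]))
def two(n,ctr,off,a,b,z):
    A,B=[world(c,tp(ctr,np.array(p)-off),z) for p in(a,b)]
    d=B-A; print(n,((A+B)/2).round(4),"len",np.hypot(*d[:2]).round(4),"ang",np.degrees(np.arctan2(d[1],d[0])).round(1))
two("slimwing",(255,289),(0,0),(228,172),(155,119),.106)
two("widewing",(399,310),(400,0),(638,200),(604,90),.106)
two("key",(419,210),(0,300),(229,478),(210,398),.042)
two("valve holes",(419,210),(0,300),(320,564),(255,318),.010)
two("valve holes2",(419,210),(0,300),(152,597),(89,350),.010)
two("cup holes",(221,224),(400,300),(511,517),(697,391),.012)
two("cup holes2",(221,224),(400,300),(664,543),(543,366),.012)
s=observe();T=rot(s["eef_rot"]);print(T.as_matrix().round(3))
w=calibration("wrist");print("cam in tool",T.inv().apply(w["origin"]-s["ee_pos"]),(T.inv()*rot(w["orientation"])).as_matrix().round(3))
E
```

```text
nadir [[329.26260384 332.64457463]]
slimwing [0.4599 0.1118 0.106 ] len 0.0338 ang 56.1
widewing [ 0.4288 -0.1633  0.106 ] len 0.0411 ang 17.0
key [ 0.6382 -0.2149  0.042 ] len 0.0344 ang 12.1
valve holes [ 0.647  -0.2498  0.01  ] len 0.1097 ang 13.2
valve holes2 [ 0.6313 -0.1795  0.01  ] len 0.1097 ang 13.5
cup holes [0.6    0.2011 0.012 ] len 0.0935 ang -53.1
cup holes2 [0.5999 0.2017 0.012 ] len 0.094 ang 36.8
[[ 0.944  0.33  -0.   ]
 [ 0.33  -0.944  0.001]
 [ 0.    -0.001 -1.   ]]
cam in tool [ 0.0823561  -0.0003354  -0.12455985] [[-0.    -0.947 -0.323]
 [ 1.     0.    -0.001]
 [ 0.001 -0.323  0.947]]
```

```bash
cat >> h.py <<'E'
def plan(pos,yaw,n,jaw):
    "rows (shift in tool axes, turn) to TCP pos, tool x at yaw (deg), tool down"
    s=observe(); T=rot(s["eef_rot"])
    G=R.from_matrix([[np.cos(y:=np.radians(yaw)),np.sin(y),0],[np.sin(y),-np.cos(y),0],[0,0,-1]])
    rv=(T.inv()*G).as_rotvec(); dp=(np.array(pos)-s["ee_pos"])/n; st=R.from_rotvec(rv/n)
    print("total mm",(dp*n*1e3).round(1),"rv",rv.round(4))
    for i in range(n):
        print([*map(float,np.r_[(T.inv().apply(dp)*1e3).round(1),(rv/n).round(4)]),jaw]); T=T*st
E
python3 -c "
from h import *
plan([.46,.112,.225],56.1,16,85)"
```

```text
total mm [278.3 630.9 -22.8] rv [-0.0011 -0.0007 -0.6424]
[29.4, -31.5, 1.5, -0.0001, -0.0, -0.0401, 85]
[30.7, -30.3, 1.5, -0.0001, -0.0, -0.0401, 85]
[31.9, -29.0, 1.5, -0.0001, -0.0, -0.0401, 85]
[33.0, -27.7, 1.5, -0.0001, -0.0, -0.0401, 85]
[34.1, -26.4, 1.5, -0.0001, -0.0, -0.0401, 85]
[35.1, -25.0, 1.5, -0.0001, -0.0, -0.0401, 85]
[36.1, -23.5, 1.5, -0.0001, -0.0, -0.0401, 85]
[37.0, -22.1, 1.4, -0.0001, -0.0, -0.0401, 85]
[37.9, -20.6, 1.4, -0.0001, -0.0, -0.0401, 85]
[38.7, -19.0, 1.4, -0.0001, -0.0, -0.0401, 85]
[39.4, -17.5, 1.4, -0.0001, -0.0, -0.0401, 85]
[40.1, -15.9, 1.4, -0.0001, -0.0, -0.0401, 85]
[40.7, -14.2, 1.4, -0.0001, -0.0, -0.0401, 85]
[41.2, -12.6, 1.4, -0.0001, -0.0, -0.0401, 85]
[41.7, -10.9, 1.4, -0.0001, -0.0, -0.0401, 85]
[42.1, -9.3, 1.4, -0.0001, -0.0, -0.0401, 85]
```

>>> step_arm --increments '[[[29.5,-31.5,1.5,0,0,-0.04,85],[30.5,-30.5,1.5,0,0,-0.04,85],[32,-29,1.5,0,0,-0.04,85],[33,-27.5,1.5,0,0,-0.04,85],[34,-26.5,1.5,0,0,-0.04,85],[35,-25,1.5,0,0,-0.04,85],[36,-23.5,1.5,0,0,-0.04,85],[37,-22,1.5,0,0,-0.04,85]]]'

```text
t: 1.1
ee_pos: [0.321, -0.2024, 0.2362]
eef_rot: [-0.0, 0.946, 0.323, 0.0]
ft_force: [0.4, -0.5, 0.1]
grip_width: 0.0849
gripper_force: 0.0
```

>>> step_arm --increments '[[[38,-20.5,1.5,0,0,-0.04,85],[38.5,-19,1.5,0,0,-0.04,85],[39.5,-17.5,1.5,0,0,-0.04,85],[40,-16,1.5,0,0,-0.04,85],[40.5,-14,1,0,0,-0.04,85],[41,-12.5,1,0,0,-0.04,85],[41.5,-11,1,0,0,-0.04,85],[42,-9.5,1,0,0,-0.04,85]]]'

```text
t: 2.1
ee_pos: [0.4602, 0.1124, 0.2261]
eef_rot: [-0.0, 0.883, 0.47, -0.0]
ft_force: [0.8, -0.0, -0.2]
grip_width: 0.0852
gripper_force: 0.0
```

```bash
python3 - <<'E'
from h import *
s=observe();print(s["t"],s["ee_pos"],s["joints"].round(2))
c=calibration("wrist");im=capture("wrist");cv2.imwrite("pics/w1.png",im[:,:,::-1]);np.save("w1.npy",c,allow_pickle=True)
plan([.46,.112,.225],56.1,1,85)
print(pix(c,[[.46,.112,.106],[.46,.112,.0]]))
E
```

```text
2.1 [0.46016022 0.11240221 0.2260884 ] [-0.01  0.27  1.54 -0.    1.34  0.58]
total mm [-1.3 -3.6 -0.9] rv [-0.0008 -0.0017  0.0027]
[-3.8, 0.9, 0.9, -0.0008, -0.0017, 0.0027, 85]
[[329.2663801  232.11986851]
 [328.87736437 193.97147059]]
```

View pics/w1.png

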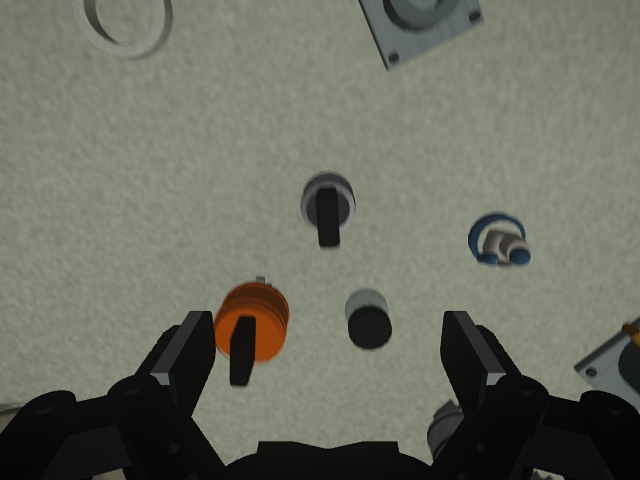

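Wrist view: slim wing runs along the image column, from (327,188) to (329,247). Ink jar is at (368,320), orange decoy at (250,320), cup at (420,10). The grasp looks clear.

```bash
python3 - <<'E'
from h import *
c=np.load("w1.npy",allow_pickle=True).item()
im=cv2.imread("pics/w1.png",0); m=(im[165:265,290:370]<40).astype(np.uint8)
n,l,st,ce=cv2.connectedComponentsWithStats(m); k=1+st[1:,4].argmax(); print(st[k],ce[k]+[290,165])
r=cv2.minAreaRect(np.argwhere(l==k)[:,::-1].astype(np.float32)+np.float32([290,165]));print(r)
for uv in((329,247),(327,188),(328,217.5),(329,205)):print(uv,world(c,uv,.106).round(4),world(c,uv,.072).round(4))
A,B=world(c,(329,247),.106),world(c,(327,188),.106);d=B-A;print(np.hypot(*d[:2]),np.degrees(np.arctan2(d[1],d[0])))
E
```

```text
[  25   23   25   59 1241] [327.24093473 216.49234488]
((327.24560546875, 216.68365478515625), (58.20412826538086, 22.74949836730957), 86.18592071533203)
(329, 247) [0.4541 0.1036 0.106 ] [0.447  0.0927 0.072 ]
(327, 188) [0.475  0.1368 0.106 ] [0.4707 0.1306 0.072 ]
(328, 217.5) [0.4648 0.1206 0.106 ] [0.4591 0.1121 0.072 ]
(329, 205) [0.4699 0.1271 0.106 ] [0.4649 0.1195 0.072 ]
0.03922806108895998 57.91945580980003
```

```bash
python3 - <<'E'
from h import *
for i in range(2):
    c=calibration("wrist");p=observe()["ee_pos"];im=cv2.cvtColor(capture("wrist"),cv2.COLOR_RGB2GRAY); m=(im[155:265,290:370]<40).astype(np.uint8)
    n,l,st,ce=cv2.connectedComponentsWithStats(m); k=1+st[1:,4].argmax(); x,y,w,h=st[k][:4]+[290,155,0,0]
    print(p,st[k],ce[k]+[290,155], world(c,(ce[k][0]+292,y+h-.5),.106),world(c,ce[k]+[290,155],.106))
E
```

```text
[0.46131096 0.11563899 0.22587507] [  27   39   25   62 1300] [329.24384615 224.58      ] [0.45339182 0.10132141 0.106     ] [0.46411359 0.11977751 0.106     ]
[0.46047533 0.11364332 0.22576063] [  27   36   24   62 1313] [328.70449353 221.34577304] [0.45333136 0.10118315 0.106     ] [0.46410294 0.11966735 0.106     ]
```

```bash
cat >> h.py <<'E'
from scipy.optimize import minimize
def box(x,y,yaw,L,z0=.072,z1=.106,W=.014):
    P=np.array([[a*L/2,b*W/2] for a in(-1,1) for b in(-1,1)])@[[np.cos(yaw),np.sin(yaw)],[-np.sin(yaw),np.cos(yaw)]]+[x,y]
    return np.vstack([np.c_[P,[z]*4] for z in(z0,z1)])
def fitwing(c,gray,x0,L,thr=40,pad=40,dz=0):
    "fit wing box silhouette to the dark blob; x0=[x,y,yaw]"
    u,v=pix(c,box(*x0,L,.072+dz,.106+dz)).mean(0).astype(int); X,Y=u-pad,v-pad
    m=(gray[Y:Y+2*pad,X:X+2*pad]<thr).astype(np.uint8)
    n,l,st,ce=cv2.connectedComponentsWithStats(m); k=1+st[1:,4].argmax()
    S=4; M=cv2.resize((l==k).astype(np.uint8)*255,None,fx=S,fy=S,interpolation=cv2.INTER_LINEAR)>127
    def cost(p):
        h=cv2.convexHull(((pix(c,box(p[0]/1e3,p[1]/1e3,p[2]/50,L,.072+dz,.106+dz))-[X,Y]+.5)*S-.5).astype(np.float32))
        q=np.zeros(M.shape,np.uint8); cv2.fillConvexPoly(q,np.round(h*16).astype(np.int32),1,shift=4)
        return (M^(q>0)).sum()/M.sum()
    p0=np.array([x0[0]*1e3,x0[1]*1e3,x0[2]*50]); r=minimize(cost,p0,method="Nelder-Mead",options=dict(initial_simplex=np.vstack([p0]+[p0+4*e for e in np.eye(3)]),xatol=.02))
    return np.r_[r.x[:2]/1e3,np.degrees(r.x[2]/50)],r.fun,st[k]
def gcap(n):
    c=calibration(n); return c,cv2.cvtColor(capture(n),cv2.COLOR_RGB2GRAY)
E
python3 - <<'E'
from h import *
for t in(30,40,50):
    print(t,*fitwing(*gcap("wrist"),[.463,.1165,1.0],.036,t))
c=calibration("top");g=cv2.imread("pics/top0.png",0)
for t in(30,40,50): print(t,*fitwing(c,g,[.463,.1165,1.0],.036,t,20)); print(t,*fitwing(c,g,[.43,-.163,.3],.044,t,20))
print(observe()["ee_pos"])
E
```

```text
30 [ 0.46132825  0.11506361 59.27696646] 0.133933845245127 [  28   13   24   61 1270]
40 [ 0.46150882  0.11539791 59.25024794] 0.10915761387459501 [  28   13   24   62 1312]
50 [ 0.46232827  0.11652356 58.59338178] 0.3395853226026463 [  18   13   44   62 1833]
30 [ 0.46165771  0.11654075 63.17414476] 0.6421113689095128 [ 14  16  17  13 108]
30 [ 0.43014992 -0.16374049 19.16273146] 0.27690447400241835 [ 14  10  15  23 207]
40 [ 0.46244969  0.11644512 58.49152616] 0.39504504504504506 [ 14  16  17  13 139]
40 [ 0.43037899 -0.16429558 19.61115627] 0.10738916256157635 [ 13   9  17  24 254]
50 [ 0.46160481  0.11595615 58.54470372] 0.4490154711673699 [ 13  16  18  14 178]
50 [ 0.42904874 -0.16270568 20.64930272] 0.44994574064026044 [  8   9  24  25 461]
[0.45952012 0.11027546 0.22619579]
```

```bash
python3 - <<'E'
from h import *
print(fitwing(*gcap("wrist"),[.463,.1165,1.0],.036,40))
plan([.4615,.1153,.15],59.2,3,50)
E
```

```text
(array([ 0.46201807,  0.11614112, 59.49556927]), np.float64(0.1128276257891716), array([  27,   13,   24,   62, 1307], dtype=int32))
total mm [  1.9   5.2 -76.3] rv [-0.0002  0.0003 -0.0578]
[1.8, -0.4, 25.4, -0.0001, 0.0001, -0.0193, 50]
[1.8, -0.4, 25.4, -0.0001, 0.0001, -0.0193, 50]
[1.8, -0.4, 25.4, -0.0001, 0.0001, -0.0193, 50]
```

>>> step_arm --increments '[[[2,-0.4,25.5,0,0,-0.02,50],[2,-0.4,25.5,0,0,-0.02,50],[2,-0.4,25.5,0,0,-0.02,50],[0,0,0,0,0,0,50],[0,0,0,0,0,0,50],[0,0,0,0,0,0,50]]]'

```text
t: 3.2
ee_pos: [0.4625, 0.1164, 0.1509]
eef_rot: [0.001, 0.869, 0.495, 0.001]
ft_force: [0.1, -0.4, 1.2]
grip_width: 0.0496
gripper_force: 0.0
```

```bash
python3 - <<'E'
from h import *
s=observe();print(s["ee_pos"],s["joint_velocities"].round(3))
print(fitwing(*gcap("wrist"),[.462,.116,1.03],.036,40,60))
plan([.4617,.1156,.094],59.2,3,50)
E
```

```text
[0.4625387  0.11639559 0.15086386] [ 0.002  0.004  0.004  0.    -0.002 -0.   ]
(array([ 0.46212943,  0.1165696 , 60.10765357]), np.float64(0.12139969681657403), array([  45,   20,   31,   87, 2474], dtype=int32))
total mm [ -0.7  -0.9 -56.7] rv [ 0.0015 -0.0009  0.0031]
[-0.4, -0.1, 18.9, 0.0005, -0.0003, 0.001, 50]
[-0.4, -0.1, 18.9, 0.0005, -0.0003, 0.001, 50]
[-0.4, -0.1, 18.9, 0.0005, -0.0003, 0.001, 50]
```

Aligned within 0.5 mm. Now descend, close at 40 N, and lift.

>>> step_arm --increments '[[[0,0,19,0,0,0,50],[0,0,19,0,0,-0.01,50],[0,0,18.5,0,0,0,50],[0,0,0,0,0,0,50],[0,0,0,0,0,0,5],[0,0,0,0,0,0,5],[0,0,0,0,0,0,5],[0,0,0,0,0,0,5]]]' --grip_force 40

```text
t: 4.25
ee_pos: [0.4626, 0.1166, 0.0942]
eef_rot: [0.0, 0.866, 0.5, 0.001]
ft_force: [0.9, -0.6, 6.7]
grip_width: 0.0133
gripper_force: 40.6
```

>>> step_arm --increments '[[[0,0,0,0,0,0,5],[0,0,0,0,0,0,5],[0,0,0,0,0,0,5]]]'

```text
t: 4.62
ee_pos: [0.4627, 0.1167, 0.0942]
eef_rot: [0.0, 0.866, 0.5, 0.001]
ft_force: [-1.4, -0.9, 5.9]
grip_width: 0.013
gripper_force: 40.6
```

```bash
python3 -c "
from h import *
plan([.56,.132,.19],60,5,5)"
```

```text
total mm [97.3 15.3 95.8] rv [ 0.0017 -0.001  -0.0003]
[12.4, 15.4, -19.1, 0.0003, -0.0002, -0.0001, 5]
[12.4, 15.3, -19.1, 0.0003, -0.0002, -0.0001, 5]
[12.4, 15.3, -19.1, 0.0003, -0.0002, -0.0001, 5]
[12.4, 15.3, -19.1, 0.0003, -0.0002, -0.0001, 5]
[12.4, 15.3, -19.2, 0.0003, -0.0002, -0.0001, 5]
```

>>> step_arm --increments '[[[0,0,-24,0,0,0,5],[0,0,-24,0,0,0,5],[12.5,15.5,-24,0,0,0,5],[16.5,20.5,-24,0,0,0,5],[16.5,20.5,0,0,0,0,5],[16.5,20,0,0,0,0,5],[0,0,0,0,0,0,5],[0,0,0,0,0,0,5]]]'

```text
t: 5.62
ee_pos: [0.5586, 0.132, 0.189]
eef_rot: [-0.0, 0.866, 0.5, -0.001]
ft_force: [0.1, 0.2, -1.9]
grip_width: 0.013
gripper_force: 39.4
```

>>> step_arm --increments '[[[0,0,0,0,0,0,5],[0,0,0,0,0,0,5],[0,0,0,0,0,0,5]]]'

```text
t: 6.0
ee_pos: [0.5592, 0.132, 0.1895]
eef_rot: [0.0, 0.866, 0.5, 0.0]
ft_force: [0.5, -0.4, -1.7]
grip_width: 0.0134
gripper_force: 39.4
```

```bash
python3 - <<'E'
from h import *
c=calibration("wrist");im=capture("wrist");cv2.imwrite("pics/w2.png",cv2.convertScaleAbs(im[:,:,::-1],alpha=1.3));np.save("w2.npy",c,allow_pickle=True)
print(pix(c,[.6,.2014,.042]),observe()["ee_pos"])
E
```

```text
[[330.00481666  99.69296041]] [0.55925743 0.13202858 0.18943654]
```

View pics/w2.png

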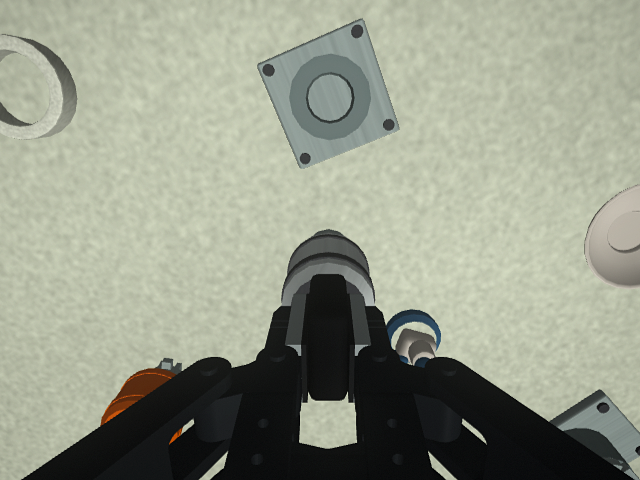

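Cup holes are at (268,70), (357,31), (389,125) and (305,158), with the rim centre at about (330,97). The canister hangs straight at column 328, its front edge at about row 230.

```bash
python3 - <<'E'
from h import *
c=np.load("w2.npy",allow_pickle=True).item();s=observe();T=rot(s["eef_rot"])
H=np.array([world(c,p,.012) for p in((268,70),(357,31),(389,125),(305,158))]);print(H.round(4),H.mean(0),world(c,(330,97),.042))
a=np.linspace(0,2*np.pi,73)
g=cv2.imread("pics/w2.png",0)
print("col",[(r,g[r,322:335].mean().astype(int)) for r in range(220,290,2)])
for d in(-.003,0,.003):
  for r,z in((.013,0),(.020,.028),(.020,.072)):
    P=s["ee_pos"]+T.apply(np.c_[r*np.cos(a)+d,r*np.sin(a),np.full(73,.0942-z)]); q=pix(c,P); print(d,r,z,q[:,1].min().round(1),q[:,0].min().round(1),q[:,0].max().round(1))
E
```

```text
[[0.5723 0.2399 0.012 ]
 [0.638  0.2303 0.012 ]
 [0.6285 0.1644 0.012 ]
 [0.5631 0.1746 0.012 ]] [0.60049567 0.20228682 0.012     ] [0.60081733 0.20282617 0.042     ]
col [(220, np.int64(192)), (222, np.int64(188)), (224, np.int64(184)), (226, np.int64(186)), (228, np.int64(191)), (230, np.int64(82)), (232, np.int64(71)), (234, np.int64(63)), (236, np.int64(49)), (238, np.int64(85)), (240, np.int64(88)), (242, np.int64(88)), (244, np.int64(88)), (246, np.int64(87)), (248, np.int64(87)), (250, np.int64(88)), (252, np.int64(63)), (254, np.int64(35)), (256, np.int64(40)), (258, np.int64(73)), (260, np.int64(86)), (262, np.int64(89)), (264, np.int64(120)), (266, np.int64(118)), (268, np.int64(119)), (270, np.int64(119)), (272, np.int64(122)), (274, np.int64(29)), (276, np.int64(21)), (278, np.int64(21)), (280, np.int64(21)), (282, np.int64(20)), (284, np.int64(20)), (286, np.int64(20)), (288, np.int64(20))]
-0.003 0.013 0 229.5 307.1 351.5
-0.003 0.02 0.028 233.9 291.0 368.0
-0.003 0.02 0.072 269.8 281.8 378.1
0 0.013 0 224.6 307.0 351.6
0 0.02 0.028 228.2 290.8 368.2
0 0.02 0.072 262.9 281.6 378.4
0.003 0.013 0 219.5 306.9 351.7
0.003 0.02 0.028 222.5 290.7 368.4
0.003 0.02 0.072 255.8 281.3 378.7
```

```bash
python3 - <<'E'
from h import *
c=np.load("w2.npy",allow_pickle=True).item();s=observe();T=rot(s["eef_rot"])
f=lambda x,y,z:pix(c,s["ee_pos"]+T.apply([x,y,.0942-z]))[0].round(1)
for d in(-.003,0):print(d,"wing end base",f(.018+d,0,.072),"top",f(.018+d,0,.106))
g=cv2.imread("pics/w2.png")[215:300,270:390]; g=cv2.resize(g,None,fx=6.5,fy=6.5,interpolation=cv2.INTER_CUBIC)
a=np.linspace(0,2*np.pi,73)
for d,col in((0,(0,0,255)),(-.003,(0,255,0))):
  for r,z in((.013,0),(.020,.028),(.020,.072)):
    q=pix(c,s["ee_pos"]+T.apply(np.c_[r*np.cos(a)+d,r*np.sin(a),np.full(73,.0942-z)]))
    cv2.polylines(g,[np.int32((q-[270,215]+.5)*6.5)],True,col,1)
cv2.imwrite("pics/w2z.png",g);print(g.shape)
E
```

```text
-0.003 wing end base [330.  274.3] top [330.6 319. ]
0 wing end base [330.1 267.5] top [330.7 310.7]
(552, 780, 3)
```

View pics/w2z.png

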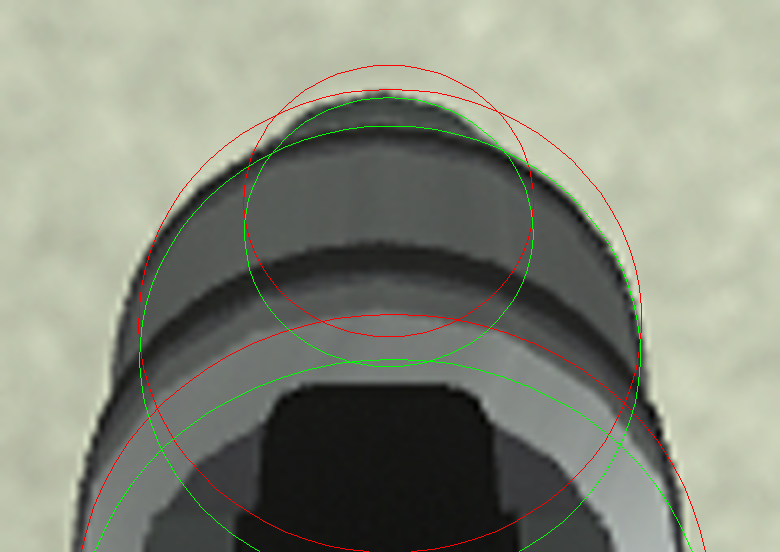

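Foot and wing end both agree that the canister axis sits about 2.8 mm toward tool −x from the TCP, with no tilt. I target the cup with that offset.

```bash
python3 -c "
from h import *
plan([.6023,.2047,.155],60,4,5)"
```

```text
total mm [ 43.   72.7 -34.4] rv [ 0.0001 -0.0001 -0.0004]
[21.1, 0.2, 8.6, 0.0, -0.0, -0.0001, 5]
[21.1, 0.2, 8.6, 0.0, -0.0, -0.0001, 5]
[21.1, 0.2, 8.6, 0.0, -0.0, -0.0001, 5]
[21.1, 0.2, 8.6, 0.0, -0.0, -0.0001, 5]
```

>>> step_arm --increments '[[[21,0.2,8.5,0,0,0,5],[21,0.2,8.5,0,0,0,5],[21,0.2,8.5,0,0,0,5],[21.5,0.2,8.5,0,0,0,5],[0,0,0,0,0,0,5],[0,0,0,0,0,0,5],[0,0,0,0,0,0,5],[0,0,0,0,0,0,5]]]'

```text
t: 7.05
ee_pos: [0.6024, 0.2044, 0.1557]
eef_rot: [0.0, 0.866, 0.5, 0.0]
ft_force: [0.1, 0.2, -1.5]
grip_width: 0.0133
gripper_force: 39.5
```

```bash
python3 - <<'E'
from h import *
plan([.6023,.2047,.155],60,1,5)
E
```

```text
total mm [-0.1  0.3 -0.7] rv [ 0.0004 -0.0003 -0.0009]
[0.2, -0.2, 0.7, 0.0004, -0.0003, -0.0009, 5]
```

>>> step_arm --increments '[[[0,0,6,0,0,0,5],[0,0,6,0,0,0,5],[0,0,6,0,0,0,5],[0,0,4,0,0,0,5],[0,0,4,0,0,0,5],[0,0,0,0,0,0,5]]]'

```text
t: 7.8
ee_pos: [0.6023, 0.2048, 0.129]
eef_rot: [-0.0, 0.866, 0.5, -0.0]
ft_force: [0.4, -0.7, -0.7]
grip_width: 0.0132
gripper_force: 39.5
```

>>> step_arm --increments '[[[0,0,5,0,0,0,5],[0,0,5,0,0,0,5],[0,0,5,0,0,0,5],[0,0,3,0,0,0,5],[0,0,2,0,0,0,5],[0,0,1,0,0,0,5],[0,0,0,0,0,0,5]]]'

```text
t: 8.68
ee_pos: [0.6024, 0.2048, 0.1084]
eef_rot: [0.0, 0.866, 0.5, 0.0]
ft_force: [-0.4, 0.8, -1.4]
grip_width: 0.0137
gripper_force: 39.5
```

>>> step_arm --increments '[[[0,0,0.7,0,0,0,5],[0,0,0.7,0,0,0,5],[0,0,0,0,0,0,5]]]'

```text
t: 9.05
ee_pos: [0.6025, 0.2048, 0.1082]
eef_rot: [0.0, 0.866, 0.5, 0.001]
ft_force: [-2.4, 0.2, 7.0]
grip_width: 0.0134
gripper_force: 40.8
```

Seated: z stopped at 0.108 with 7 N contact. Release and rise.

>>> step_arm --increments '[[[0,0,-0.8,0,0,0,10],[0,0,0,0,0,0,30],[0,0,0,0,0,0,45],[0,0,0,0,0,0,45],[0,0,-12,0,0,0,45],[0,0,-25,0,0,0,45],[0,0,-35,0,0,0,50],[0,0,-25,0,0,0,50]]]'

```text
t: 10.05
ee_pos: [0.6026, 0.2049, 0.2073]
eef_rot: [0.0, 0.866, 0.5, 0.001]
ft_force: [-0.9, -0.6, -0.6]
grip_width: 0.05
gripper_force: 0.0
```

```bash
python3 - <<'E'
from h import *
s=observe();print(s["ee_pos"],s["grip_width"],fitwing(*gcap("wrist"),[.6008,.2025,1.047],.036,40,60,.014))
plan([.430,-.164,.20],19.6,14,50)
E
```

```text
[0.60259779 0.20486606 0.20730852] 0.050041047045383674 (array([ 0.60085691,  0.20392936, 59.98872712]), np.float64(0.11074966730740796), array([  47,   25,   26,   71, 1691], dtype=int32))
total mm [-173.5 -369.   -10.6] rv [ 0.0041 -0.0066  0.7048]
[-29.0, 2.5, 0.6, 0.0003, -0.0005, 0.0503, 50]
[-28.9, 3.9, 0.6, 0.0003, -0.0005, 0.0503, 50]
[-28.6, 5.4, 0.7, 0.0003, -0.0005, 0.0503, 50]
[-28.3, 6.8, 0.7, 0.0003, -0.0005, 0.0503, 50]
[-27.9, 8.2, 0.7, 0.0003, -0.0005, 0.0503, 50]
[-27.5, 9.6, 0.7, 0.0003, -0.0005, 0.0503, 50]
[-27.0, 11.0, 0.7, 0.0003, -0.0005, 0.0503, 50]
[-26.4, 12.3, 0.7, 0.0003, -0.0005, 0.0503, 50]
[-25.7, 13.6, 0.7, 0.0003, -0.0005, 0.0503, 50]
[-25.0, 14.9, 0.7, 0.0003, -0.0005, 0.0503, 50]
[-24.2, 16.2, 0.7, 0.0003, -0.0005, 0.0503, 50]
[-23.4, 17.4, 0.7, 0.0003, -0.0005, 0.0503, 50]
[-22.5, 18.5, 0.7, 0.0003, -0.0005, 0.0503, 50]
[-21.5, 19.6, 0.8, 0.0003, -0.0005, 0.0503, 50]
```

>>> step_arm --increments '[[[-29,2.5,0.5,0,0,0.05,50],[-29,4,0.5,0,0,0.05,50],[-28.5,5.5,0.5,0,0,0.05,50],[-28.5,7,0.5,0,0,0.05,50],[-28,8,0.5,0,0,0.05,50],[-27.5,9.5,0.5,0,0,0.05,50],[-27,11,0.5,0,0,0.05,50],[-26.5,12.5,0.5,0,0,0.05,50]]]'

```text
t: 11.1
ee_pos: [0.503, -0.0074, 0.201]
eef_rot: [0.0, 0.948, 0.317, 0.0]
ft_force: [-0.0, 0.2, -0.4]
grip_width: 0.0497
gripper_force: 0.0
```

>>> step_arm --increments '[[[-25.5,13.5,0.5,0,0,0.05,50],[-25,15,0.5,0,0,0.05,50],[-24,16,0.5,0,0,0.05,50],[-23.5,17.5,0.5,0,0,0.05,50],[-22.5,18.5,0.5,0,0,0.05,50],[-21.5,19.5,0.5,0,0,0.05,50],[0,0,0,0,0,0,50],[0,0,0,0,0,0,50]]]'

```text
t: 12.1
ee_pos: [0.4301, -0.1642, 0.1979]
eef_rot: [-0.0, 0.985, 0.173, 0.0]
ft_force: [0.8, 0.6, -0.8]
grip_width: 0.05
gripper_force: 0.0
```

>>> step_arm --increments '[[[0,0,0,0,0,0,50],[0,0,0,0,0,0,50],[0,0,0,0,0,0,50]]]'

```text
t: 12.48
ee_pos: [0.4301, -0.1644, 0.1977]
eef_rot: [-0.0, 0.985, 0.173, 0.0]
ft_force: [0.1, 0.1, 0.6]
grip_width: 0.05
gripper_force: 0.0
```

```bash
python3 - <<'E'
from h import *
c=calibration("wrist");im=capture("wrist")[:,:,::-1];cv2.imwrite("pics/w3.png",cv2.convertScaleAbs(im,alpha=1.3))
np.save("w3.npy",c,allow_pickle=True)
print(fitwing(c,cv2.cvtColor(im,cv2.COLOR_BGR2GRAY),[.430,-.164,.34],.044,35,60),observe()["joints"].round(2))
plan([.430,-.164,.20],19.6,1,50)
E
```

```text
(array([ 0.4315944 , -0.16342487, 18.12580972]), np.float64(0.10180462926637897), array([  49,   19,   26,   82, 1912], dtype=int32)) [-0.62  0.27  1.62  0.    1.25  0.6 ]
total mm [-0.   0.4  2.3] rv [-0.0001 -0.      0.0052]
[0.1, -0.4, -2.3, -0.0001, -0.0, 0.0052, 50]
```

View pics/w3.png

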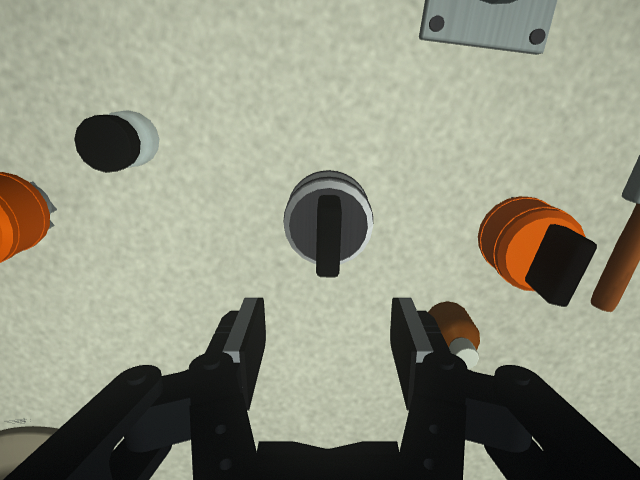

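Wide wing is centred at (328,236), along the image column, and the fingers straddle it. The orange decoy at (535,245) and the bottle at (455,325) are clear. I descend and grip.

>>> step_arm --increments '[[[0,-0.3,25,0,0,0.014,50],[0,-0.3,25,0,0,0.014,50],[0,0,25,0,0,0,50],[0,0,15,0,0,0,50],[0,0,10,0,0,0,50],[0,0,4,0,0,0,50],[0,0,0,0,0,0,50],[0,0,0,0,0,0,50]]]' --grip_force 80

```text
t: 13.52
ee_pos: [0.4299, -0.1642, 0.0942]
eef_rot: [0.0, 0.987, 0.159, 0.0]
ft_force: [0.9, -0.4, 0.1]
grip_width: 0.0501
gripper_force: 0.0
```

>>> step_arm --increments '[[[0,0,0,0,0,0,5],[0,0,0,0,0,0,5],[0,0,0,0,0,0,5],[0,0,0,0,0,0,5],[0,0,0,0,0,0,5],[0,0,0,0,0,0,5]]]'

```text
t: 14.28
ee_pos: [0.4299, -0.1642, 0.0941]
eef_rot: [0.0, 0.987, 0.159, 0.0]
ft_force: [-1.4, 0.1, 5.7]
grip_width: 0.0128
gripper_force: 78.2
```

```bash
python3 -c "
from h import *
print(observe()['ee_pos'])
plan([.639-.08*.973,-.2147-.08*.23,.19],13.3,8,5)"
```

```text
[ 0.42989271 -0.16422643  0.09408073]
total mm [131.3 -68.9  95.9] rv [ 0.0006 -0.0005  0.0867]
[12.9, 13.3, -12.0, 0.0001, -0.0001, 0.0108, 5]
[13.0, 13.2, -12.0, 0.0001, -0.0001, 0.0108, 5]
[13.2, 13.0, -12.0, 0.0001, -0.0001, 0.0108, 5]
[13.3, 12.9, -12.0, 0.0001, -0.0001, 0.0108, 5]
[13.5, 12.8, -12.0, 0.0001, -0.0001, 0.0108, 5]
[13.6, 12.6, -12.0, 0.0001, -0.0001, 0.0108, 5]
[13.7, 12.5, -12.0, 0.0001, -0.0001, 0.0108, 5]
[13.9, 12.3, -12.0, 0.0001, -0.0001, 0.0108, 5]
```

>>> step_arm --increments '[[[0,0,-24,0,0,0,5],[0,0,-24,0,0,0,5],[18,17.5,-24,0,0,0.017,5],[22,21.5,-24,0,0,0.017,5],[22,21.5,0,0,0,0.017,5],[22.5,21,0,0,0,0.017,5],[23,20.5,0,0,0,0.019,5],[0,0,0,0,0,0,5]]]'

```text
t: 15.28
ee_pos: [0.5622, -0.2325, 0.1882]
eef_rot: [-0.001, 0.993, 0.116, -0.001]
ft_force: [0.2, -0.2, -2.2]
grip_width: 0.0125
gripper_force: 78.8
```

>>> step_arm --increments '[[[0,0,0,0,0,0,5],[0,0,0,0,0,0,5],[0,0,0,0,0,0,5],[0,0,0,0,0,0,5]]]'

```text
t: 15.78
ee_pos: [0.5613, -0.2318, 0.1899]
eef_rot: [0.0, 0.993, 0.116, 0.0]
ft_force: [-0.1, -0.2, -2.7]
grip_width: 0.0125
gripper_force: 78.8
```

```bash
python3 - <<'E'
from h import *
c=calibration("wrist");im=capture("wrist")[:,:,::-1];s=observe();T=rot(s["eef_rot"]);print(s["ee_pos"])
np.save("w4.npy",c,allow_pickle=True);cv2.imwrite("pics/w4.png",im)
plan([.639-.08*.973,-.2147-.08*.23,.19],13.3,1,5)
print("valve",pix(c,[.639,-.2147,.05]))
# top: full valve crop; bottom: canister in hand with overlays
S=3.2;x0,y0=205,0
g=cv2.convertScaleAbs(cv2.resize(im[y0:y0+187,x0:x0+250],None,fx=S,fy=S,interpolation=cv2.INTER_CUBIC),alpha=1.4)
cv2.imwrite("pics/w4v.png",g)
E
```

```text
[ 0.56134238 -0.23188471  0.1898748 ]
total mm [-0.2 -1.2  0.1] rv [ 0.0001 -0.0001 -0.0003]
[-0.5, 1.1, -0.1, 0.0001, -0.0001, -0.0003, 5]
valve [[330.18348763 100.26691135]]
```

View pics/w4v.png

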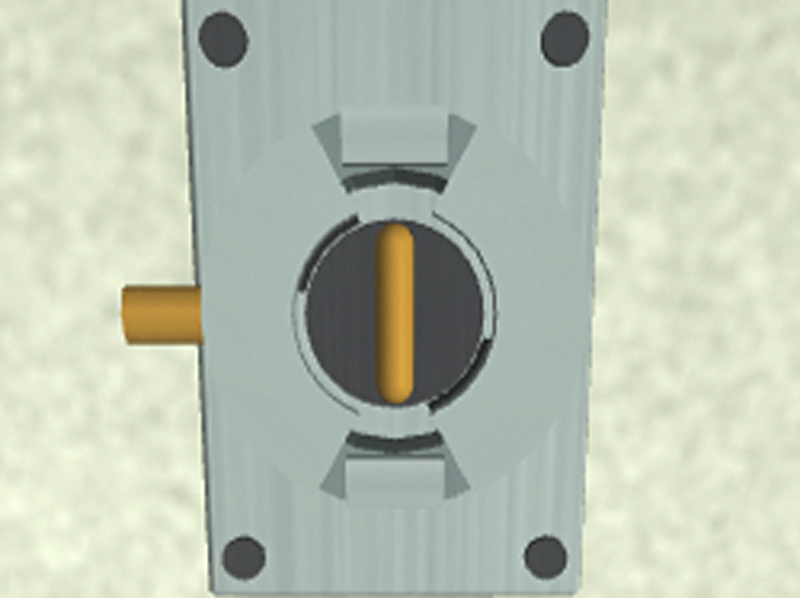

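Valve seen clearly: holes at (223,40), (565,40), (244,557) and (545,557) in the crop, mouth centre (395,313), key from (396,224) to (397,404). The spout is on the left, as expected. Next: the canister's offset in hand.

```bash
python3 - <<'E'
from h import *
c=np.load("w4.npy",allow_pickle=True).item();s=observe();T=rot(s["eef_rot"])
P=lambda p:(205+(p[0]+.5)/3.2-.5,(p[1]+.5)/3.2-.5)
H=np.array([world(c,P(p),z:=.01) for p in((223,40),(565,40),(545,557),(244,557))]);print(H.round(4),"ctr",H.mean(0).round(4))
for d in(H[1]-H[2],H[0]-H[3]):print("ang",np.degrees(np.arctan2(d[1],d[0])))
d=H[0]-H[1];print(np.degrees(np.arctan2(d[1],d[0]))-90)
for p,z in(((395,313),.05),((396.5,314),.043),((395,313),.036)):print(p,z,world(c,P(p),z).round(4))
d=world(c,P((396,224)),.043)-world(c,P((397,404)),.043);print("key",np.hypot(*d[:2]),np.degrees(np.arctan2(d[1],d[0])))
x=T.apply([1,0,0]);print("tool yaw",np.degrees(np.arctan2(x[1],x[0])))
g=cv2.imread("pics/w4.png");x0,y0,S=260,195,5.5
g=cv2.convertScaleAbs(cv2.resize(g[y0:y0+105,x0:x0+140],None,fx=S,fy=S,interpolation=cv2.INTER_CUBIC),alpha=1.4)
a=np.linspace(0,2*np.pi,73)
for d,col in((0,(0,0,255)),(-.002,(0,255,0))):
  L=[np.c_[r*np.cos(a)+d,r*np.sin(a),np.full(73,.0941-z)] for r,z in((.017,0),(.030,.028),(.030,.072))]
  L.append(np.array([[.017+d,-.004,.0941-.014],[.024+d,-.004,.0941-.014],[.024+d,.004,.0941-.014],[.017+d,.004,.0941-.014]]))
  L.append(np.array([[.022+d,-.007,.0941-.072],[.022+d,.007,.0941-.072],[-.022+d,.007,.0941-.072],[-.022+d,-.007,.0941-.072]]))
  for l in L: cv2.polylines(g,[np.int32((pix(c,s["ee_pos"]+T.apply(l))-[x0,y0]+.5)*S)],True,col,1)
cv2.imwrite("pics/w4z.png",g)
E
```

```text
[[ 0.685  -0.1652  0.01  ]
 [ 0.7016 -0.2355  0.01  ]
 [ 0.5946 -0.2607  0.01  ]
 [ 0.5781 -0.1907  0.01  ]] ctr [ 0.6398 -0.213   0.01  ]
ang 13.252732361854987
ang 13.430817710665208
13.258394499564972
(395, 313) 0.05 [ 0.6403 -0.213   0.05  ]
(396.5, 314) 0.043 [ 0.6402 -0.2134  0.043 ]
(395, 313) 0.036 [ 0.6403 -0.2131  0.036 ]
key 0.03425220685277258 13.651262477851065
tool yaw 13.282455012102233
```

View pics/w4z.png

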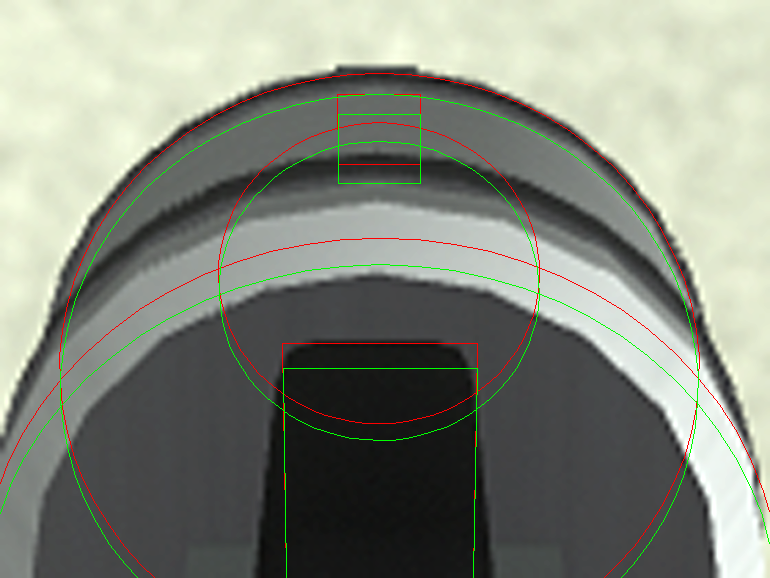

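```bash
python3 - <<'E'
from h import *
c=np.load("w4.npy",allow_pickle=True).item();s=observe();T=rot(s["eef_rot"])
f=lambda x,z:((pix(c,s["ee_pos"]+T.apply([x,0,.0941-z]))[0]-[260,195]+.5)*5.5).round(0)
for n,x,z in(("lug bot",.024,.008),("lug top",.024,.014),("body",.03,.028),("bodytop",.03,.072),("wing",.022,.072),("wingtop",.022,.106)):print(n,f(x,z),f(x+.002,z))
E
```

```text
lug bot [379.  78.] [379.  59.]
lug top [379.  95.] [379.  75.]
body [380.  73.] [380.  52.]
bodytop [380. 238.] [380. 211.]
wing [380. 343.] [380. 317.]
wingtop [381. 569.] [381. 538.]
```

>>> step_arm --increments '[[[20,0,5,0,0,0,5],[20,0,5,0,0,0,5],[20,0,10,0,0,0,5],[20.4,0,15,0,0,0,5],[0,0,0,0,0,0,5],[0,0,0,0,0,0,5],[0,0,0,0,0,0,5],[0,0,0,0,0,0,5]]]'

```text
t: 16.82
ee_pos: [0.6395, -0.2138, 0.1554]
eef_rot: [0.0, 0.993, 0.115, 0.0]
ft_force: [0.3, 0.4, -2.8]
grip_width: 0.0125
gripper_force: 78.7
```

```bash
python3 -c "
from h import *
print(observe()['ft_force'],observe()['joints'].round(2))
plan([.6395,-.2133,.155],13.4,1,5)"
```

```text
[ 0.30240307  0.43284617 -2.83429215] [-0.5   0.67  1.06 -0.    1.42  0.84]
total mm [ 0.   0.5 -0.4] rv [ 0.0006 -0.0006 -0.0025]
[0.1, -0.5, 0.4, 0.0006, -0.0006, -0.0025, 5]
```

>>> step_arm --increments '[[[0,-0.5,6,0,0,0,5],[0,0,6,0,0,0,5],[0,0,5,0,0,0,5],[0,0,3,0,0,0,5],[0,0,2,0,0,0,5],[0,0,0,0,0,0,5]]]'

```text
t: 17.58
ee_pos: [0.6396, -0.213, 0.1326]
eef_rot: [-0.0, 0.993, 0.116, -0.0]
ft_force: [0.0, 0.4, -2.5]
grip_width: 0.013
gripper_force: 78.7
```

>>> step_arm --increments '[[[0,0,2,0,0,0,5],[0,0,2,0,0,0,5],[0,0,2,0,0,0,5],[0,0,0,0,0,0,5]]]'

```text
t: 18.08
ee_pos: [0.6398, -0.2131, 0.1271]
eef_rot: [0.0, 0.993, 0.116, 0.0]
ft_force: [-1.1, 1.2, 3.1]
grip_width: 0.0128
gripper_force: 79.6
```

>>> step_arm --increments '[[[0,0,2,0,0,0,5],[0,0,2,0,0,0,5],[0,0,1.5,0,0,0,5],[0,0,0.7,0,0,0,5],[0,0,0,0,0,0,5]]]'

```text
t: 18.7
ee_pos: [0.6398, -0.2131, 0.1211]
eef_rot: [0.0, 0.993, 0.116, 0.0]
ft_force: [-1.3, 0.8, 6.8]
grip_width: 0.013
gripper_force: 80.3
```

>>> step_arm --increments '[[[0,0,0.5,0,0,0,5],[0,0,0.5,0,0,0,5],[0,0,0,0,0,0,5]]]'

```text
t: 19.08
ee_pos: [0.6399, -0.2132, 0.121]
eef_rot: [0.001, 0.993, 0.116, 0.001]
ft_force: [-1.9, 1.5, 11.7]
grip_width: 0.0127
gripper_force: 81.1
```

>>> step_arm --increments '[[[0,0,0.2,0,0,0,5],[0,0,0,0,0,0.1,5],[0,0,0,0,0,0.1,5],[0,0,0,0,0,0.1,5],[0,0,0,0,0,0.1,5],[0,0,0,0,0,0,5]]]' --grip_force 110

```text
t: 19.82
ee_pos: [0.6396, -0.213, 0.1188]
eef_rot: [0.0, 0.997, -0.083, -0.0]
ft_force: [1.6, 0.2, -0.0]
grip_width: 0.0122
gripper_force: 127.4
```

```bash
cat > st.py <<'E'
from h import *
s=observe();x=rot(s["eef_rot"]).apply([1,0,0]);print(s["t"],"turned deg",13.4-np.degrees(np.arctan2(x[1],x[0])),s["ee_pos"],s["ft_force"].round(1),s["ft_torque"].round(2),s["joints"][5].round(2))
E
python3 st.py
```

```text
19.825 turned deg 22.97572218472247 [ 0.63959983 -0.21304406  0.11879306] [ 1.6  0.2 -0. ] [ 0.   -0.19  0.1 ] 1.24
```

>>> step_arm --increments '[[[0,0,0,0,0,0.1,5],[0,0,0,0,0,0.1,5],[0,0,0,0,0,0.1,5],[0,0,0,0,0,0.1,5],[0,0,0,0,0,0.1,5],[0,0,0,0,0,0.1,5],[0,0,0,0,0,0,5]]]'

```text
t: 20.7
ee_pos: [0.6398, -0.2127, 0.1188]
eef_rot: [-0.0, 0.928, -0.373, -0.0]
ft_force: [3.2, 0.7, -2.3]
grip_width: 0.0122
gripper_force: 126.8
```

```bash
python3 st.py
```

```text
20.7 turned deg 57.252490891347136 [ 0.63976723 -0.212697    0.11878525] [ 3.2  0.7 -2.3] [ 0.35 -0.47  0.1 ] 1.84
```

>>> step_arm --increments '[[[0,0,0.5,0,0,0.1,5],[0,0,0.5,0,0,0.1,5],[0,0,0,0,0,0.1,5],[0,0,0,0,0,0.1,5],[0,0,0,0,0,0.1,5],[0,0,0,0,0,0.06,5],[0,0,0,0,0,0,5]]]'

```text
t: 21.58
ee_pos: [0.6401, -0.2126, 0.1187]
eef_rot: [-0.001, 0.789, -0.615, 0.0]
ft_force: [3.0, 3.7, 2.8]
grip_width: 0.0124
gripper_force: 127.5
```

```bash
python3 st.py
```

```text
21.575 turned deg 89.28945877111947 [ 0.64011025 -0.21259477  0.11871004] [3.  3.7 2.8] [ 0.84 -0.69  0.24] 2.4
```

>>> step_arm --increments '[[[0,0,0.7,0,0,0.02,5],[0,0,0.7,0,0,0.02,5],[0,0,0.6,0,0,0.02,5],[0,0,0,0,0,0,5],[0,0,0,0,0,0,5]]]'

```text
t: 22.2
ee_pos: [0.6402, -0.214, 0.1176]
eef_rot: [0.0, 0.769, -0.639, 0.002]
ft_force: [2.1, 0.4, 7.3]
grip_width: 0.0125
gripper_force: 129.7
```

```bash
python3 st.py
```

```text
22.2 turned deg 92.860034887172 [ 0.64023157 -0.21399989  0.11761995] [2.1 0.4 7.3] [-0.08 -0.46  0.32] 2.46
```

>>> step_arm --increments '[[[0,0,0.5,0,0,0.03,5],[0,0,0.5,0,0,0.03,5],[0,0,0,0,0,0,5],[0,0,0,0,0,0,5]]]'

```text
t: 22.7
ee_pos: [0.6404, -0.2139, 0.1175]
eef_rot: [0.0, 0.75, -0.661, 0.002]
ft_force: [-0.1, 0.0, 12.0]
grip_width: 0.0123
gripper_force: 130.5
```

```bash
python3 st.py; python3 - <<'E'
from h import *
t=capture("top")[:,:,::-1];sd=capture("side")[:,:,::-1];w=capture("wrist")[:,:,::-1]
c=calibration("side");print(pix(c,[.64,-.213,.08]),pix(c,[.6,.203,.06]))
A=[tile(sd,pix(c,[.64,-.213,.09])[0]),tile(sd,pix(c,[.6,.203,.06])[0]),tile(t,(221,220)),cv2.resize(w,(400,300),interpolation=cv2.INTER_AREA)]
cv2.imwrite("pics/end.png",cv2.convertScaleAbs(np.vstack([np.hstack(A[:2]),np.hstack(A[2:])]),alpha=1.4))
E
```

```text
22.7 turned deg 96.20956191536615 [ 0.64035907 -0.21393252  0.11749461] [-0.1  0.  12. ] [ 0.01 -0.19  1.09] 2.52
[[364.94988035 283.36479279]] [[330.6146413 180.2173422]]
```

View pics/end.png

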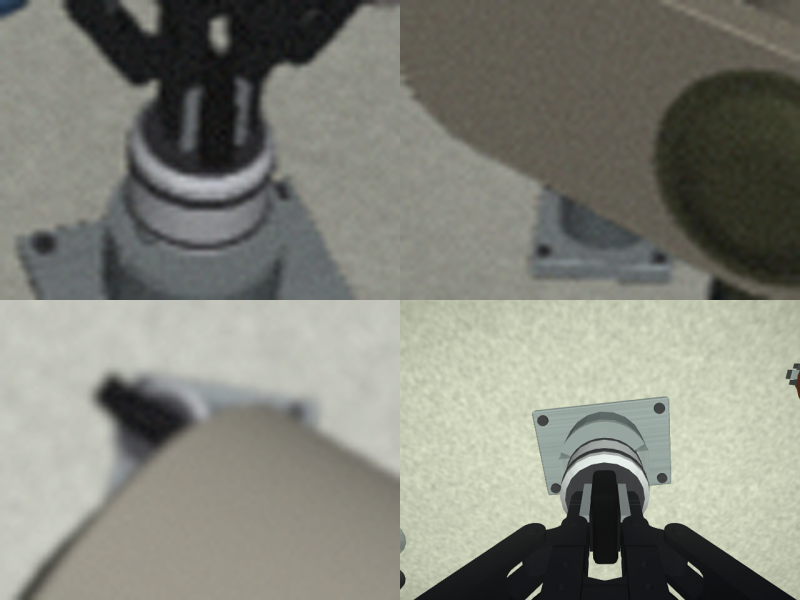

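The canister is down in the valve housing and the slim one stands in the cup. The torque jumped from 0.32 to 1.09 N·m at the stop, and the downward push has bottomed out. Hand in.

```bash
python3 -c "
from rig import *
print(finish_job())"
```

```text
the job is handed in; nothing more can be done
None
```

I handed the job in at about 23 s: the slim canister stands released in the rest cup, and the gripper still holds the wide canister pushed down and turned clockwise to the stop; `finish_job` gave no verdict.

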